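# Slide the format plate onto its hidden pin and hold it pressed home

## Robot

A 6-joint arm with a two-finger parallel gripper is mounted at the origin on a cart in front of the work surface, level with it; the furniture and walls round the work are solid. World frame = base frame: x ahead of the robot, y to its left, z up, the work surface at z = 0. Lengths are in mm, angles in rad, forces in N, time in s.
With the tool pointing down it reaches from about 350 to 850 mm from the base axis. Payload 8.1 kg.
Tool frame: the origin (TCP) lies on the mounting face of the last link; the fingertips stand 186 mm ahead of it and the grasp point (between the pads) lies 167 mm ahead of it; z points along the fingers, x is the direction in which the jaws open and shut, and the axes are right-handed (so a half turn about z gives the same grasp; the last joint's range is limited). The gripper opens to 93 mm and grips with 3 to 60 N. Pads are 15 mm wide; open, the fingers measure 128 mm over their backs; the gripper's body (75 mm by 188 mm) begins 65 mm behind the grasp point.
Start: joints at [1.137, 0.13, 1.488, -0, 1.523, -0.085], TCP at [205.042, 563.884, 404.735] pointing down, gripper open.
Joint ranges: [-2.96, 2.96], [-0.89, 2.26], [0.02, 2.5], [-1.34, 4.48], [0, 2.73], [-2.66, 2.66]. Speed limits (rad/s): [2.39, 2.39, 2.79, 3.14, 3.14, 3.14].

## Interface

Orientations are given as a unit quaternion [w, x, y, z].
In Python, from bench import sense, imaging, arm gives the robot as it stands.
- The arm moves only by the tool apply_moves, never from a script. Its argument "targets" is one flat list of numbers, 7 for each row, row after row: the shift along the tool's x, y, z in m, then the turn, a rotation vector about the tool's x, y, z in degrees, then the closure, from 0 (fully open) to 1 (shut). A call has 1 to 8 rows; each row shifts and turns the pose as measured when the row begins, along the tool's axes as they then stand; what a row does not reach is not made up. A row lasts 1/10 s, in which the tool goes at most 50 mm and 8.59 degrees, less where a joint would pass 70% of its speed; a pose out of reach is approached as far as the arm can. A call with a gripper value outside its range is refused whole. The fingers move at their own pace and stop on an object; "force" is the grip in N (left out, the last holds). Time passes only in rows, so rows that do not move let the fingers close. It gives the time, the measured TCP pose, the force and the opening at its end, in the units of the state.
- sense(): the state, without advancing time (a new reading comes with each control period).
- imaging.get_image(name): name is "side" or "top"; returns (picture, depth): 400x640x3 uint8, blue, green, red; 400x640 float32, mm along the optical axis (not along the pixel's ray), 0 where there is no reading.
- imaging.camera_params(name): a dict with "K" (3x3 intrinsics, pixels), "distortion" ([k1, k2, p1, p2, k3] as OpenCV has them; the pictures are not rectified), "view" (4x4, takes a point from world to camera coordinates). Camera axes: x right, y up, looking along -z (the intrinsics and any distortion apply to the point x, -y, -z); pixel columns grow to the right and rows downward; lengths in mm; the calibration is good to about 2 mm. A picture is of the moment at which its call begins. camera_params takes no time and is no camera call.
- arm.close_job(): hands the job in, once; it reports no verdict.
The state is a dict: "t": time; "joints": joint angles; "dq": joint speeds; "tau": joint torques, N m; "tcp_pos": TCP position; "orientation": TCP orientation; "force": force on the tool from outside, world axes, zero at the start; "torque": the same for the moment, N m; "gripper_width": opening from 0.0 (shut) to 1.0 (fully open).
Only numpy, scipy, OpenCV 4.12 (cv2) and the standard library are available. Lean on these libraries where they do the work, as an engineer would, in place of code of your own. Each camera call takes 0.05 s, during which the arm holds its last target.

## Task

Fit the tray sealer's format plate onto the setting base, ready for clamping: take it by its grip and, held level, lower it between the two side rails until it rests on the tip of the locating pin with its hole still 2 to 3 cm away from the pin, then slide it along the rails until the hole drops over the pin. Then press it down against the sprung lifter until it lies fully home, flat on the bed. Do not let go of it once it is off the table, and finish while still holding it pressed home, and do not disturb the tub, the tally counter or the pen.

Things in the scene. Friction and masses are not known exactly. Their poses are not given: they have to be found in the camera images.
- plate_grip (a point): Centre of the format plate's grip: an upright grey bar in the middle of the plate's top, 22 mm thick (x), 70 mm long (y), 38 mm high (from 18 to 56 mm above the plate's underside), with a low grey foot strip 2 to 3 mm high, 30 mm wide in x, round it. This point is 37 mm above the underside, over the plate's centre. x, y along the plate's sides, z up.
- plate_hole (a point): Mouth of the plate's hole, in the middle of its underside, 37 mm straight below plate_grip; same axes. The hole is round, 16 mm wide, 18 mm deep, straight up, and closed above by the grip, so it is not seen from above.
- setting_base: Fixed aluminium block 180 (x) x 150 (y) mm; origin at the centre of its underside. Its top, the bed, is 30 mm above the table. Two steel rails run along x at the sides of the bed, inner faces 115 mm apart (the plate's 110 mm side fits between with 2.5 mm each side), rounded tops 50 mm above the table; both ends are open.
- pin_tip (a point): Centre of the tip of the fixed steel locating pin, in the middle of the bed, 45 mm above the table (15 mm above the bed). The pin is 14 mm thick for its lower 6 mm and tapers above to 8 mm at its flat tip. When the plate covers it, it cannot be seen.
- locating_pin: The same pin; origin on its axis at the height of the bed.
- lifter (a joint): Sprung lifter, a grey 80 x 70 mm plate round the pin. 0 = raised, its top 8 mm above the bed (7 mm below the pin's tip); 0.008 m = pushed down flush with the bed. Its spring pushes up with 6 N at 0 and 10 N at 0.008, so the plate rises again when let go; holding the plate home takes about 7 N of push besides its weight.
- format_plate: Loose white plastic format plate, 120 (x) x 110 (y) x 18 mm thick, about 0.3 kg, lying flat on the table with its grip up at the start; the same when turned half round. Origin at the centre of its underside (the same point as plate_hole).
- tie_tub: Small round white tub, 70 mm wide, 45 mm high; bystander. Origin at the centre of its underside.
- tally_counter: Hand tally counter lying on its back, 68 x 55 x 24 mm; bystander. Origin at the centre of its underside.
- marker_pen: Marker pen lying on the table, 140 mm long, 17 mm thick; bystander. Origin under its centre.

How it is judged:
By the outcome, as a careful person would: the job done as asked, in the order asked, and still so for the second after the job is handed in, while the arm keeps its last pose, push and grip.
It also fails if it takes over 51 s, if anything falls off the work surface, if the arm or the gripper's body presses on something with over 40 N, if the wrist force passes 120 N, or if a joint passes its speed limit or range.

## Working session

There is one attempt and no reset: what is moved stays moved. The work goes in short steps, Python scripts to look and compute and a tool call to move; the robot and the scene stay as the last step left them, time stands still between calls to the robot, and variables do not carry over. Pictures are saved under pics/ and viewed, and the job is handed in when it is done.

Besides the shell and the picture viewer there is one more tool, called after "Request:" as a command line: name --argument value ..., lists and objects as JSON in quotes. apply_moves: Moves the arm, as the interface text tells. Its arguments: {"type":"object","properties":{"targets":{"type":"array"},"force":{"type":"number"}},"required":["targets"]}

```bash
mkdir -p pics; ls; python3 - <<'E'
from bench import sense, imaging, arm
import cv2
print(sense())
for n in("top","side"):
    p,d=imaging.get_image(n); cv2.imwrite(f"pics/{n}0.png",p)
    import numpy as np; np.save(f"pics/{n}0.npy",d)
    print(n,imaging.camera_params(n))
E
```

```text
pics
{'t': 0.0, 'joints': array([ 1.13663938e+00,  1.31146949e-01,  1.48928559e+00, -3.19465728e-05,
        1.52299348e+00, -8.53826141e-02]), 'dq': array([ 0.00169887, -0.00176927, -0.00046993,  0.00274174, -0.00047639,
       -0.00061344]), 'tau': array([ 6.83760081e-04, -5.59829485e+01, -4.91767824e+01,  7.68968370e-02,
        3.55202460e-02, -1.74468059e-04]), 'tcp_pos': array([204.92464362, 563.67305363, 403.69216103]), 'orientation': array([ 4.73752039e-04,  8.19067641e-01,  5.73696226e-01, -7.84932992e-04]), 'force': array([-0.34969974, -0.34545234, -0.14172443]), 'torque': array([ 0.05193468, -0.00062514,  0.0496412 ]), 'gripper_width': 0.9988382863008396}
top {'K': array([[500.56151569,   0.        , 322.59492723],
       [  0.        , 500.56151569, 200.71178709],
       [  0.        ,   0.        ,   1.        ]]), 'distortion': array([-0.01921389,  0.        ,  0.        ,  0.        ,  0.        ]), 'view': array([[ 1.01323085e-02, -9.99803099e-01,  1.70616368e-02,
        -1.85806991e+02],
       [ 9.82397331e-01,  1.31358202e-02,  1.86340907e-01,
        -5.56594898e+02],
       [-1.86528335e-01,  1.48732429e-02,  9.82336993e-01,
        -1.00961283e+03],
       [ 0.00000000e+00,  0.00000000e+00,  0.00000000e+00,
         1.00000000e+00]])}
side {'K': array([[361.19474773,   0.        , 320.12852482],
       [  0.        , 361.19474773, 200.71009513],
       [  0.        ,   0.        ,   1.        ]]), 'distortion': array([-0.06595149,  0.        ,  0.        ,  0.        ,  0.        ]), 'view': array([[-9.57453881e-01, -2.88531467e-01,  5.62651985e-03,
         5.10051776e+02],
       [ 1.50557152e-01, -4.82781029e-01,  8.62702163e-01,
        -2.27619080e+02],
       [-2.46200344e-01,  8.26844647e-01,  5.05681046e-01,
        -6.40627001e+02],
       [ 0.00000000e+00,  0.00000000e+00,  0.00000000e+00,
         1.00000000e+00]])}
```

View pics/top0.png

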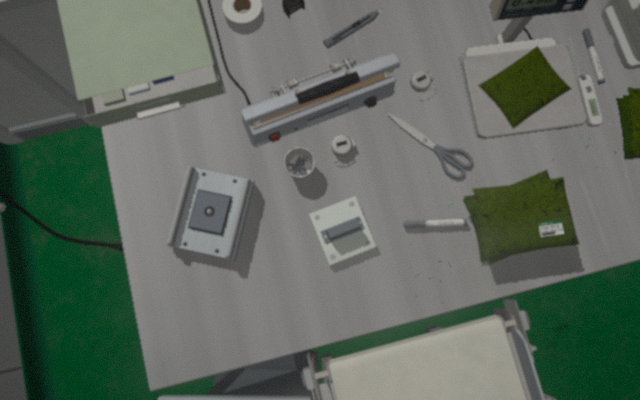

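View pics/side0.png

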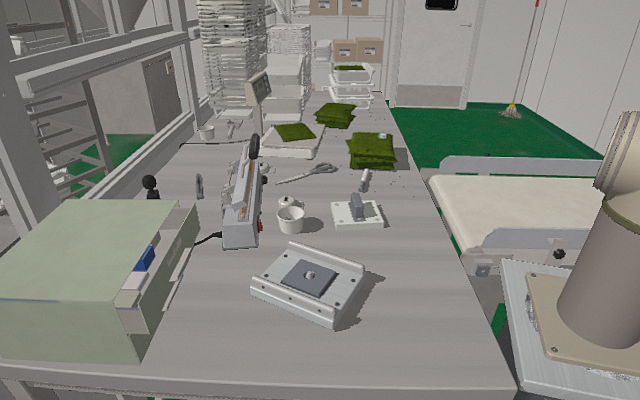

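```bash
cat > h.py <<'E'
import numpy as np, cv2
from bench import sense, imaging
C={n:imaging.camera_params(n) for n in("top","side")}
def cloud(n,d):
    c=C[n]; h,w=d.shape
    uv=np.stack(np.meshgrid(np.arange(w),np.arange(h)),-1).reshape(-1,1,2).astype(np.float64)
    q=cv2.undistortPoints(uv,c["K"],c["distortion"])[:,0].reshape(h,w,2)
    P=np.stack([q[...,0]*d,-q[...,1]*d,-d],-1); V=c["view"]
    W=(P-V[:3,3])@V[:3,:3]
    W[d<=0]=np.nan
    return W
def proj(n,p):
    c=C[n];V=c["view"]; q=(np.atleast_2d(p)@V[:3,:3].T+V[:3,3])*[1,-1,-1]
    return cv2.projectPoints(q.reshape(-1,1,3),np.zeros(3),np.zeros(3),c["K"],c["distortion"])[0][:,0]
def onplane(n,uv,z):
    c=C[n];V=c["view"]
    q=cv2.undistortPoints(np.array(uv,float).reshape(-1,1,2),c["K"],c["distortion"])[:,0]
    r=np.c_[q[:,0],-q[:,1],-np.ones(len(q))]@V[:3,:3]; o=-V[:3,:3].T@V[:3,3]
    return o+r*((z-o[2])/r[:,2])[:,None]
def crop(n,p,box,k,out):
    u0,v0,u1,v1=box
    cv2.imwrite(out,cv2.resize(p[v0:v1,u0:u1],None,fx=k,fy=k,interpolation=cv2.INTER_CUBIC))
E
python3 - <<'E'
from h import *
for n in("top","side"):
    d=np.load(f"pics/{n}0.npy"); W=cloud(n,d); p=cv2.imread(f"pics/{n}0.png")
    np.set_printoptions(precision=1,suppress=True)
    pts={"top":[(210,211),(200,190),(343,231),(325,215),(360,250),(280,280),(183,210)],"side":[(310,273),(300,290),(357,205),(345,222),(400,300),(340,260)]}[n]
    for u,v in pts: print(n,u,v,W[v,u])
    if n=="top": crop(n,p,(165,150,385,275),3.6,"pics/tc0.png")
    else: crop(n,p,(240,180,400,340),3.7,"pics/sc0.png")
E
```

```text
top 210 211 [534.8  59.9  45.8]
top 200 190 [582.5  86.3  34.5]
top 343 231 [ 494.5 -222.8   54.3]
top 325 215 [ 534.2 -185.4   15.7]
top 360 250 [ 458.1 -261.6   19.6]
top 280 280 [392.8 -89.7   1.9]
top 183 210 [538.6 121.2  31.3]
side 310 273 [533.4  66.3  46.5]
side 300 290 [541.9 101.   31.7]
side 357 205 [ 495.7 -191.8   57.7]
side 345 222 [ 518.3 -165.4   19.6]
side 400 300 [358.6  41.2   1.3]
side 340 260 [487.2  13.5  48.1]
```

View pics/tc0.png

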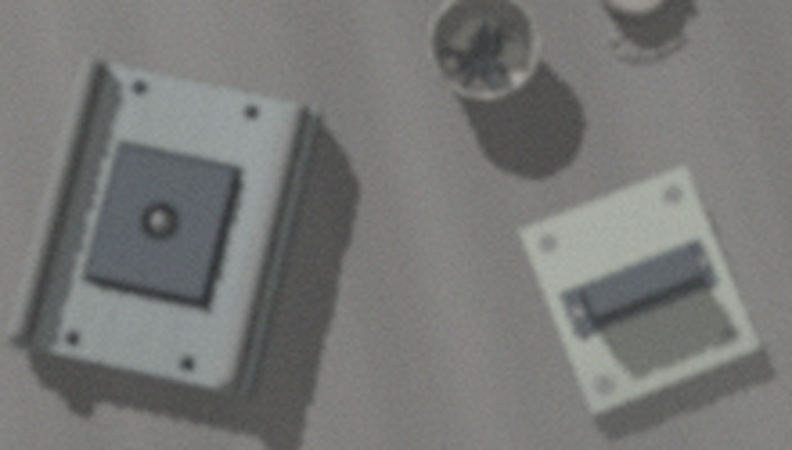

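View pics/sc0.png

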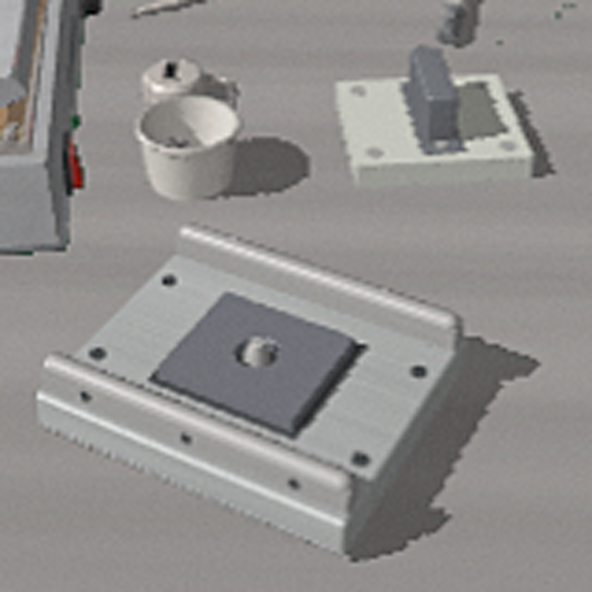

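```bash
python3 - <<'E'
from h import *
np.set_printoptions(precision=1,suppress=True)
T=lambda L:(np.array(L,float)+.5)/3.6-.5+[165,150]
S=lambda L:(np.array(L,float)+.5)/3.7-.5+[240,180]
def rep(name,n,uv,z):
    P=onplane(n,uv,z)[:,:2]; e=np.roll(P,-1,0)-P
    print(name,n,"c",P.mean(0),"len",np.hypot(*e.T),"ang",(np.degrees(np.arctan2(e[:,1],e[:,0]))),sep=" ")
rep("plate","top",T([(519,229),(686,165),(759,346),(597,413)]),18)
rep("plate","side",S([(336,82),(497,77),(534,150),(357,168)]),18)
rep("griptop","top",T([(580,290),(700,241),(710,268),(592,318)]),56)
rep("holes","top",T([(139,87),(251,112),(187,362),(72,338)]),30)
rep("holes","side",S([(168,281),(419,371),(361,459),(97,354)]),30)
rep("lift","top",T([(122,143),(240,165),(208,307),(87,278)]),38)
rep("lift","side",S([(224,292),(361,346),(296,436),(152,380)]),38)
print(onplane("top",T([(160,219)]),45),onplane("side",S([(260,349)]),45))
# grip via cloud
for n,box in(("top",(310,200,375,265)),("side",(325,185,400,235))):
    W=cloud(n,np.load(f"pics/{n}0.npy"));q=W[box[1]:box[3],box[0]:box[2]].reshape(-1,3)
    g=q[(q[:,2]>49)&(q[:,2]<62)]
    print(n,len(g),cv2.minAreaRect(g[:,:2].astype(np.float32)),np.median(g,0))
for n,box in(("top",(165,150,265,275)),("side",(240,230,380,340))):
    W=cloud(n,np.load(f"pics/{n}0.npy"));q=W[box[1]:box[3],box[0]:box[2]].reshape(-1,3)
    g=q[(q[:,2]>47)&(q[:,2]<55)];print(n,len(g),cv2.minAreaRect(g[:,:2].astype(np.float32)))
E
```

```text
plate top c [ 502.5 -223.7] len [109.6 118.8 105.5 120.6] ang [ -68.  -158.4  112.9   23.6]
plate side c [ 502.6 -225.2] len [120.1  98.9 123.3 112.7] ang [-159.2  114.1   27.3  -67.5]
griptop top c [ 502.3 -224.8] len [76.2 16.9 75.1 17.8] ang [ -67.  -160.   113.7   23.6]
holes top c [536.1  63.6] len [ 70.2 155.2  70.  156.5] ang [-102.   168.4   79.   -11.5]
holes side c [536.9  62.3] len [156.7  70.5 156.7  70. ] ang [ 168.7   78.8  -11.4 -101.2]
lift top c [535.   60.9] len [72.4 87.  74.1 83.4] ang [-99.9 170.   77.3 -11.1]
lift side c [533.9  69.1] len [86.7 73.8 83.4 78.3] ang [166.2  79.  -10.8 -98.7]
[[536.1  62.   45. ]] [[533.2  67.3  45. ]]
top 345 ((502.16839599609375, -222.65017700195312), (22.344131469726562, 70.06559753417969), 22.3830623626709) [ 501.5 -222.6   55.9]
side 148 ((501.89874267578125, -220.5985107421875), (21.56399154663086, 68.35409545898438), 21.752506256103516) [ 500.3 -213.3   57.4]
top 679 ((535.4841918945312, 63.10051727294922), (139.24220275878906, 172.9995880126953), 78.44792938232422)
side 813 ((592.151123046875, 54.01824188232422), (139.46603393554688, 289.6250915527344), 78.78369140625)
```

Request:
apply_moves --targets '[-0.036, 0.031, 0, 0, 0, 0, 0, -0.036, 0.031, 0, 0, 0, 0, 0, -0.036, 0.031, 0, 0, 0, 0, 0, -0.036, 0.031, 0, 0, 0, 0, 0, -0.036, 0.031, 0, 0, 0, 0, 0, -0.036, 0.031, 0, 0, 0, 0, 0, -0.036, 0.031, 0, 0, 0, 0, 0, -0.036, 0.031, 0, 0, 0, 0, 0]'

```text
t: 0.9
tcp_pos: [340.4, 200.2, 398.1]
orientation: [0.002, 0.816, 0.578, -0.005]
force: [1.5, -0.4, 0.1]
gripper_width: 1.0
```

```bash
cat > plan.py <<'E'
import sys
from h import *
from scipy.spatial.transform import Rotation as R
np.set_printoptions(precision=4,suppress=True)
def R0():
    s=sense();q=s["orientation"];return s,R.from_quat([q[1],q[2],q[3],q[0]])
def plan(x,y,z,yaw):
    s,r=R0(); X=r.as_matrix()
    psi=np.degrees(np.arctan2(X[1,0],X[0,0]))
    c,sn=np.cos(np.radians(yaw)),np.sin(np.radians(yaw))
    tgt=R.from_matrix(np.array([[c,sn,0],[sn,-c,0],[0,0,-1]]))
    dr=(r.inv()*tgt).as_rotvec(degrees=True)
    dw=np.array([x,y,z])-s["tcp_pos"]
    print("t %.2f"%s["t"],"pos",s["tcp_pos"].round(2),"yaw %.2f"%psi,"zax",X[:,2].round(4),"F",s["force"].round(1),"M",s["torque"].round(2),"w",round(s["gripper_width"],4),"j6 %.2f"%s["joints"][5])
    print("world d mm",dw.round(1),"tool now m",(r.inv().apply(dw)/1000).round(4),"tool at tgt yaw",(tgt.inv().apply(dw)/1000).round(4),"rot",dr.round(2))
if __name__=="__main__": plan(*map(float,sys.argv[1:5]))
E
python3 plan.py 502.3 -223.5 300 22.4
```

```text
t 0.90 pos [340.45 200.16 398.13] yaw 70.60 zax [-0.0063 -0.0086 -0.9999] F [ 1.5 -0.4  0.1] M [-0.04 -0.01 -0.01] w 0.9995 j6 -0.83
world d mm [ 161.9 -423.7  -98.1] tool now m [-0.3448  0.2937  0.1008] tool at tgt yaw [-0.0118  0.4534  0.0981] rot [ 0.08  0.62 48.2 ]
```

Request:
apply_moves --targets '[-0.036, 0.031, 0, 0, 0, 0, 0, -0.036, 0.031, 0, 0, 0, 0, 0, -0.036, 0.031, 0, 0, 0, 0, 0, -0.036, 0.031, 0, 0, 0, 0, 0, -0.036, 0.031, 0, 0, 0, 0, 0, -0.036, 0.031, 0, 0, 0, 0, 0, -0.036, 0.031, 0, 0, 0, 0, 0, -0.036, 0.031, 0, 0, 0, 0, 0]'

```text
t: 1.7
tcp_pos: [479.2, -170.3, 399.1]
orientation: [0.002, 0.816, 0.578, -0.004]
force: [0.6, -0.3, 1.0]
gripper_width: 0.997
```

Request:
apply_moves --targets '[-0.02, 0.017, 0, 0, 0, 8, 0, 0, 0, 0.01, 0, 0, 8, 0, 0, 0, 0.02, 0, 0, 8, 0, 0, 0, 0.02, 0, 0, 8, 0, 0, 0, 0.02, 0, 0, 8, 0, 0, 0, 0.02, 0, 0, 8, 0]'

```text
t: 2.3
tcp_pos: [489.2, -204.9, 306.5]
orientation: [0.005, 0.984, 0.177, -0.002]
force: [0.0, 0.3, -0.9]
gripper_width: 1.002
```

```bash
python3 plan.py 502.3 -223.5 250 22.4
```

```text
t 2.30 pos [ 489.21 -204.95  306.54] yaw 20.35 zax [-0.0032 -0.0098 -0.9999] F [ 0.   0.3 -0.9] M [-0.05 -0.03 -0.01] w 1.0021 j6 -0.84
world d mm [ 13.1 -18.6 -56.5] tool now m [0.0062 0.0215 0.0567] tool at tgt yaw [0.005  0.0221 0.0565] rot [ 0.45  0.38 -2.05]
```

Request:
apply_moves --targets '[0.006, 0.021, 0.03, 0.4, 0.4, -2, 0, 0, 0, 0, 0, 0, 0, 0]'

```text
t: 2.5
tcp_pos: [500.6, -222.1, 270.9]
orientation: [-0.002, 0.982, 0.191, -0.002]
force: [-0.0, 1.3, -0.1]
gripper_width: 0.999
```

```bash
python3 plan.py 502.3 -223.5 211 22.4; python3 plan.py 502.3 -223.5 211 22.4|head -1
python3 - <<'E'
from h import *
p,d=imaging.get_image("top"); crop("top",p,(270,150,410,290),4,"pics/t1.png")
p,d=imaging.get_image("side"); crop("side",p,(280,130,440,260),5,"pics/s1.png")
E
```

```text
t 2.50 pos [ 500.64 -222.13  270.87] yaw 22.02 zax [-0.0057  0.0033 -1.    ] F [-0.   1.3 -0.1] M [-0.03  0.06  0.07] w 0.9993 j6 -0.90
world d mm [  1.7  -1.4 -59.9] tool now m [0.0013 0.0022 0.0599] tool at tgt yaw [0.001  0.0019 0.0599] rot [-0.3   0.23 -0.38]
t 2.50 pos [ 500.64 -222.13  270.87] yaw 22.02 zax [-0.0057  0.0033 -1.    ] F [-0.   1.3 -0.1] M [-0.03  0.06  0.07] w 0.9993 j6 -0.90
```

View pics/s1.png

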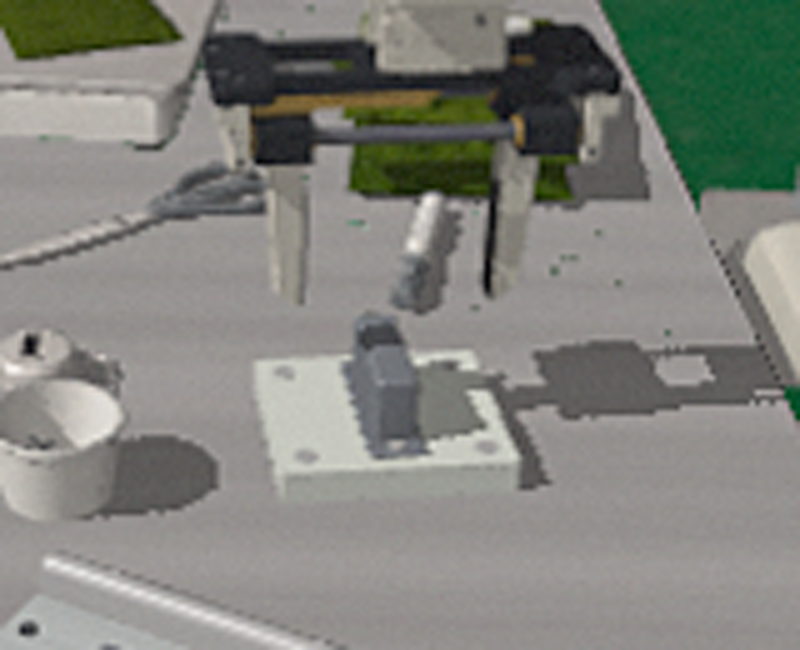

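View pics/t1.png

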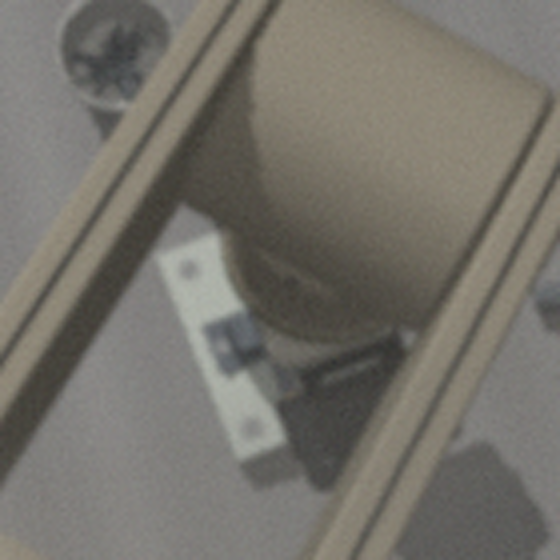

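Request:
apply_moves --targets '[0.001, 0.002, 0.03, 0, 0, 0, 0, 0, 0, 0.024, 0, 0, 0, 0, 0, 0, 0, 0, 0, 0, 0]'

```text
t: 2.9
tcp_pos: [505.2, -223.5, 226.5]
orientation: [0.003, 0.982, 0.191, 0.003]
force: [-0.4, -0.5, -0.3]
gripper_width: 1.002
```

```bash
python3 plan.py 502.3 -223.5 211 22.4
```

```text
t 2.90 pos [ 505.22 -223.51  226.5 ] yaw 22.01 zax [ 0.0072 -0.0037 -1.    ] F [-0.4 -0.5 -0.3] M [-0.08  0.1   0.02] w 1.0016 j6 -0.89
world d mm [ -2.9   0.  -15.5] tool now m [-0.0028 -0.0012  0.0155] tool at tgt yaw [-0.0027 -0.0011  0.0155] rot [ 0.35 -0.3  -0.39]
```

```bash
cat >> plan.py <<'E'
E
cat > avg.py <<'E'
from plan import *
def avg(n=8):
    P=[];Q=[];F=[];M=[]
    for i in range(n):
        imaging.get_image("side"); s,r=R0(); P.append(s["tcp_pos"]);Q.append(r.as_quat());F.append(s["force"]);M.append(s["torque"])
    P=np.array(P);print("t",s["t"],"pos",P.mean(0).round(2),"sd",P.std(0).round(2))
    X=R.from_quat(Q).mean().as_matrix();yaws=[np.degrees(np.arctan2(*R.from_quat(q).as_matrix()[[1,0],0])) for q in Q]
    print("yaw %.2f sd %.2f"%(np.mean(yaws),np.std(yaws)),"zax",X[:,2],"F",np.mean(F,0).round(2),np.std(F,0).round(2),"M",np.mean(M,0).round(3),"w",s["gripper_width"])
    return P.mean(0),np.mean(yaws)
if __name__=="__main__": avg(int(sys.argv[1]) if len(sys.argv)>1 else 8)
E
python3 avg.py 8
```

```text
t 3.3 pos [ 506.52 -224.34  229.49] sd [0.28 0.22 0.57]
yaw 22.01 sd 0.00 zax [ 0.0114 -0.006  -0.9999] F [0.01 0.14 0.55] [0.51 0.56 0.75] M [-0.064  0.057 -0.001] w 0.9983382869734194
```

```bash
python3 plan.py 502.3 -223.5 211 22.4
```

```text
t 3.30 pos [ 506.41 -224.41  228.98] yaw 22.00 zax [ 0.0111 -0.0059 -0.9999] F [-0.1  0.1 -0.8] M [-0.12  0.03  0.05] w 0.9983 j6 -0.89
world d mm [ -4.1   0.9 -18. ] tool now m [-0.0036 -0.0026  0.0179] tool at tgt yaw [-0.0035 -0.0024  0.018 ] rot [ 0.55 -0.46 -0.4 ]
```

Request:
apply_moves --targets '[-0.0036, -0.0026, 0.018, 0.55, -0.46, -0.4, 0]'

```text
t: 3.4
tcp_pos: [503.8, -224.3, 213.6]
orientation: [0.002, 0.981, 0.194, 0.002]
force: [1.3, -0.4, 0.0]
gripper_width: 1.002
```

```bash
python3 avg.py 4;python3 plan.py 502.3 -223.5 211 22.4
```

```text
t 3.6 pos [ 501.18 -222.98  208.7 ] sd [0.27 0.15 0.52]
yaw 22.42 sd 0.02 zax [-0.0031  0.0016 -1.    ] F [-0.5   0.22 -0.76] [0.9  0.37 0.91] M [-0.048  0.086 -0.008] w 1.001570001545423
t 3.60 pos [ 501.55 -223.15  209.52] yaw 22.39 zax [-0.0024  0.0013 -1.    ] F [ 0.2  0.5 -0.5] M [-0.11  0.    0.01] w 1.0016 j6 -0.90
world d mm [ 0.7 -0.4  1.5] tool now m [ 0.0006  0.0006 -0.0015] tool at tgt yaw [ 0.0006  0.0006 -0.0015] rot [-0.12  0.1  -0.01]
```

Request:
apply_moves --targets '[0.0006, 0.0006, -0.001, -0.1, 0.1, 0, 1, 0, 0, 0, 0, 0, 0, 1, 0, 0, 0, 0, 0, 0, 1, 0, 0, 0, 0, 0, 0, 1, 0, 0, 0, 0, 0, 0, 1, 0, 0, 0, 0, 0, 0, 1]' --force 50

```text
t: 4.2
tcp_pos: [502.8, -223.8, 211.2]
orientation: [0.0, 0.981, 0.194, 0.0]
force: [0.5, -1.3, 0.5]
gripper_width: 0.535
```

```bash
python3 avg.py 4;python3 plan.py 502.3 -223.5 211 22.4
```

```text
t 4.4 pos [ 502.81 -223.74  211.11] sd [0.02 0.02 0.05]
yaw 22.38 sd 0.00 zax [ 0.0009 -0.0001 -1.    ] F [ 0.13 -0.1   0.02] [0.44 0.27 0.22] M [-0.07   0.047 -0.004] w 0.36295406959946713
t 4.40 pos [ 502.78 -223.71  211.05] yaw 22.38 zax [ 0.0008 -0.     -1.    ] F [0.6 0.2 0.1] M [-0.06  0.03 -0.02] w 0.363 j6 -0.90
world d mm [-0.5  0.2 -0. ] tool now m [-0.0004 -0.0004  0.    ] tool at tgt yaw [-0.0004 -0.0004  0.    ] rot [ 0.02 -0.04 -0.02]
```

Request:
apply_moves --targets '[0, 0, 0, 0, 0, 0, 1, 0, 0, 0, 0, 0, 0, 1, 0, 0, 0, 0, 0, 0, 1, 0, 0, 0, 0, 0, 0, 1, 0, 0, 0, 0, 0, 0, 1]' --force 50

```text
t: 4.9
tcp_pos: [502.8, -223.7, 211.0]
orientation: [0.0, 0.981, 0.194, 0.0]
force: [-0.8, 0.4, -0.1]
gripper_width: 0.231
```

```bash
python3 avg.py 2;python3 plan.py 502.3 -223.5 270 22.4
```

```text
t 5.0 pos [ 502.76 -223.71  211.04] sd [0.01 0.   0.02]
yaw 22.38 sd 0.00 zax [ 0.0007 -0.0001 -1.    ] F [-0.47  0.31 -0.17] [0.65 0.02 0.24] M [-0.068  0.071 -0.037] w 0.23318359522445242
t 5.00 pos [ 502.77 -223.72  211.06] yaw 22.38 zax [ 0.0007 -0.0001 -1.    ] F [0.2 0.3 0.1] M [-0.07  0.09 -0.03] w 0.2332 j6 -0.90
world d mm [-0.5  0.2 58.9] tool now m [-0.0003 -0.0004 -0.0589] tool at tgt yaw [-0.0003 -0.0004 -0.0589] rot [ 0.02 -0.04 -0.02]
```

Request:
apply_moves --targets '[0, 0, -0.01, 0, 0, 0, 1, 0, 0, -0.025, 0, 0, 0, 1, 0, 0, -0.03, 0, 0, 0, 1, 0, 0, -0.025, 0, 0, 0, 1, 0, 0, 0, 0, 0, 0, 1, 0, 0, 0, 0, 0, 0, 1]'

```text
t: 5.6
tcp_pos: [500.8, -222.6, 302.0]
orientation: [-0.003, 0.981, 0.194, -0.003]
force: [-0.6, -0.1, -3.9]
gripper_width: 0.233
```

```bash
python3 avg.py 2;python3 plan.py 511.5 68 306 -11.5
```

```text
t 5.7 pos [ 500.82 -222.66  301.68] sd [0.08 0.05 0.32]
yaw 22.38 sd 0.00 zax [-0.0064  0.004  -1.    ] F [ 0.64 -0.58 -3.  ] [0.32 0.32 0.65] M [-0.076 -0.015  0.023] w 0.23311293014621856
t 5.70 pos [ 500.74 -222.62  301.36] yaw 22.38 zax [-0.0069  0.0043 -1.    ] F [ 1.  -0.3 -3.7] M [-0.07  0.01 -0.  ] w 0.2331 j6 -0.90
world d mm [ 10.8 290.6   4.6] tool now m [ 0.1206 -0.2647 -0.0035] tool at tgt yaw [-0.0474 -0.2869 -0.0046] rot [-0.29  0.38 33.88]
```

Request:
apply_moves --targets '[0.015, -0.033, 0, -0.3, 0.4, 0, 1, 0.015, -0.033, 0, 0, 0, 0, 1, 0.015, -0.033, 0, 0, 0, 0, 1, 0.015, -0.033, 0, 0, 0, 0, 1, 0.015, -0.033, 0, 0, 0, 0, 1, 0.015, -0.033, 0, 0, 0, 0, 1, 0.015, -0.033, 0, 0, 0, 0, 1, 0.015, -0.033, 0, 0, 0, 0, 1]'

```text
t: 6.5
tcp_pos: [506.8, 73.5, 287.7]
orientation: [-0.004, 0.982, 0.19, -0.008]
force: [0.3, 1.0, -3.0]
gripper_width: 0.231
```

Request:
apply_moves --targets '[0, 0, 0, 0, 0, 6, 1, 0, 0, 0, 0, 0, 6, 1, 0, 0, 0, 0, 0, 6, 1, 0, 0, 0, 0, 0, 6, 1, 0, 0, 0, 0, 0, 6, 1, 0, 0, 0, 0, 0, 0, 1]'

```text
t: 7.1
tcp_pos: [501.9, 79.7, 275.9]
orientation: [-0.001, 0.997, -0.076, -0.018]
force: [-0.4, 0.7, -3.4]
gripper_width: 0.23
```

```bash
python3 avg.py 2;python3 plan.py 511.5 68 286 -11.5
```

```text
t 7.2 pos [501.85  79.72 275.99] sd [0.1  0.02 0.22]
yaw -8.54 sd 0.03 zax [-0.0365  0.0049 -0.9993] F [ 0.28 -0.32 -3.24] [0.23 0.42 0.01] M [-0.066  0.033  0.018] w 0.2352211009774632
t 7.20 pos [501.95  79.7  276.21] yaw -8.50 zax [-0.0362  0.0049 -0.9993] F [ 0.5  0.1 -3.3] M [-0.06  0.01  0.05] w 0.2352 j6 0.20
world d mm [  9.5 -11.7   9.8] tool now m [ 0.0108  0.0102 -0.0102] tool at tgt yaw [ 0.0117  0.0096 -0.0098] rot [0.08 2.09 3.  ]
```

Request:
apply_moves --targets '[0.0108, 0.0102, -0.01, 0.1, 2.1, -3, 1]'

```text
t: 7.3
tcp_pos: [510.2, 68.6, 283.5]
orientation: [-0.001, 0.999, -0.046, -0.002]
force: [1.1, -0.3, -4.2]
gripper_width: 0.235
```

```bash
python3 avg.py 3;python3 plan.py 511.5 68 281 -11.5
```

```text
t 7.45 pos [512.18  67.19 286.31] sd [0.32 0.38 0.18]
yaw -5.27 sd 0.20 zax [ 0.0027  0.0016 -1.    ] F [ 0.43 -0.58 -3.36] [1.11 1.16 0.44] M [-0.109  0.002 -0.002] w 0.23599020230436177
t 7.45 pos [511.75  67.64 286.08] yaw -5.48 zax [ 0.001   0.0023 -1.    ] F [-0.2 -0.  -3.4] M [-0.06  0.04  0.04] w 0.236 j6 0.13
world d mm [-0.2  0.4 -5.1] tool now m [-0.0003 -0.0003  0.0051] tool at tgt yaw [-0.0003 -0.0003  0.0051] rot [-0.14 -0.04  6.02]
```

My sign error on the last yaw; correcting by +6°.

Request:
apply_moves --targets '[0, 0, 0.002, 0, 0, 6, 1]'

```text
t: 7.55
tcp_pos: [511.5, 67.7, 283.9]
orientation: [-0.001, 0.995, -0.1, -0.0]
force: [0.2, 0.1, -3.3]
gripper_width: 0.232
```

```bash
python3 avg.py 4;python3 plan.py 511.5 68 281 -11.5
python3 - <<'E'
from h import *
p,d=imaging.get_image("top"); np.save("pics/t2.npy",d);cv2.imwrite("pics/t2f.png",p);crop("top",p,(150,140,290,290),4,"pics/t2.png")
p,d=imaging.get_image("side"); np.save("pics/s2.npy",d);cv2.imwrite("pics/s2f.png",p);crop("side",p,(220,170,400,340),4,"pics/s2.png")
E
```

```text
t 7.75 pos [511.33  67.84 283.48] sd [0.05 0.03 0.12]
yaw -11.59 sd 0.29 zax [-0.0005  0.0025 -1.    ] F [-0.64  0.22 -3.62] [0.39 0.29 0.24] M [-0.082  0.083 -0.009] w 0.2341174865308299
t 7.75 pos [511.4   67.85 283.66] yaw -11.33 zax [-0.0002  0.0024 -1.    ] F [-0.6  0.1 -3.9] M [-0.07  0.05 -0.01] w 0.2341 j6 0.23
world d mm [ 0.1  0.2 -2.7] tool now m [ 0.0001 -0.0002  0.0027] tool at tgt yaw [ 0.0001 -0.0002  0.0027] rot [-0.13  0.04  0.17]
```

View pics/s2.png

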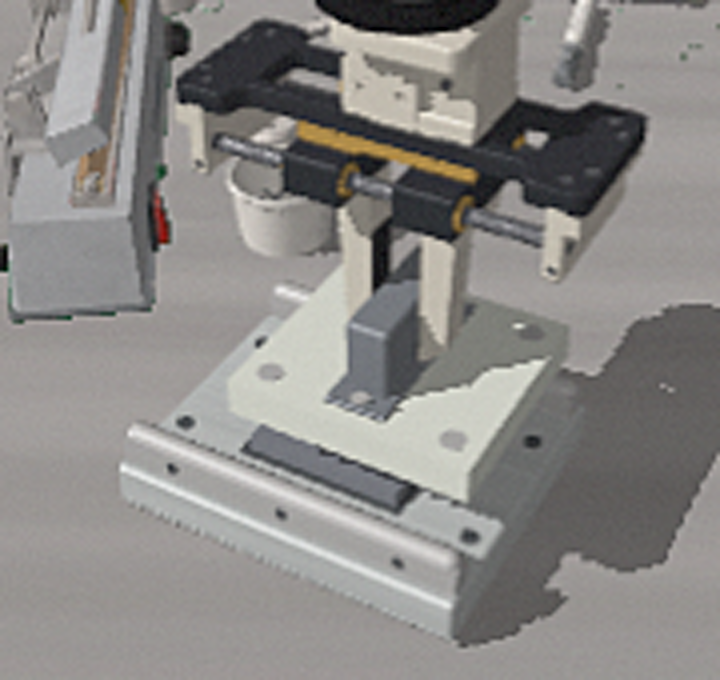

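View pics/t2.png

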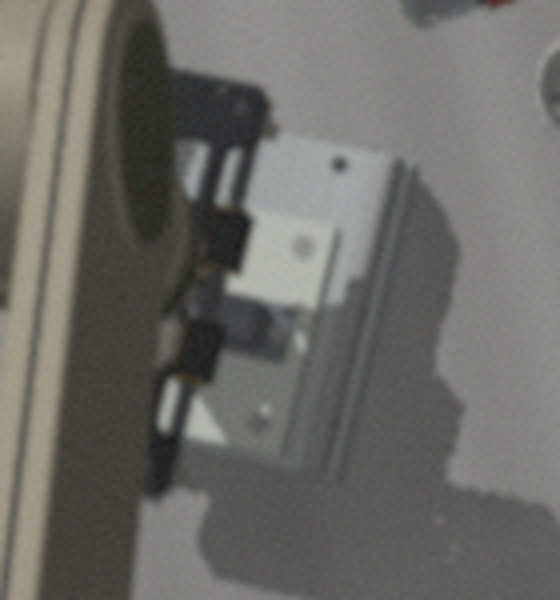

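```bash
cat > ov.py <<'E'
from plan import *
# draw predicted plate top & base rails
def overlay(n,img,box,k,out,cx,cy,zu,yaw,bx,by,byaw,base=True):
    u0,v0,u1,v1=box; I=cv2.resize(img[v0:v1,u0:u1],None,fx=k,fy=k,interpolation=cv2.INTER_CUBIC)
    def dr(P,col,closed=True):
        q=((proj(n,P)+.5-[u0,v0])*k-.5)
        cv2.polylines(I,[np.round(q).astype(int).reshape(-1,1,2)],closed,col,1)
    def tr(L,x,y,a):
        a=np.radians(a);L=np.array(L,float);c,s=np.cos(a),np.sin(a)
        return np.c_[x+c*L[:,0]-s*L[:,1],y+s*L[:,0]+c*L[:,1],L[:,2]]
    for z in(0,18): dr(tr([(a,b,zu+z) for a,b in((60,55),(60,-55),(-60,-55),(-60,55))],cx,cy,yaw),(0,0,255))
    dr(tr([(a,b,zu+56) for a,b in((11,35),(11,-35),(-11,-35),(-11,35))],cx,cy,yaw),(0,0,255))
    if base:
        dr(tr([(a,b,30) for a,b in((90,75),(90,-75),(-90,-75),(-90,75))],bx,by,byaw),(0,200,0))
        for sg in(1,-1): dr(tr([(90,sg*57.5,30),(-90,sg*57.5,30)],bx,by,byaw),(255,0,0),False)
        dr(tr([(a,b,0) for a,b in((90,75),(90,-75),(-90,-75),(-90,75))],bx,by,byaw),(0,200,0))
    cv2.imwrite(out,I)
E
python3 - <<'E'
from ov import *
B=(536.3,63,-11.5)
overlay("side",cv2.imread("pics/s2f.png"),(220,200,400,340),4.4,"pics/o_s2.png",511.4,67.85,72.6,-11.4,*B)
overlay("top",cv2.imread("pics/top0.png"),(165,150,385,275),3.6,"pics/o_t0.png",502.8,-223.7,0,22.4,*B)
overlay("side",cv2.imread("pics/side0.png"),(240,180,400,340),3.7,"pics/o_s0.png",502.8,-223.7,0,22.4,*B)
E
```

```text
(no output)
```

View pics/o_s2.png

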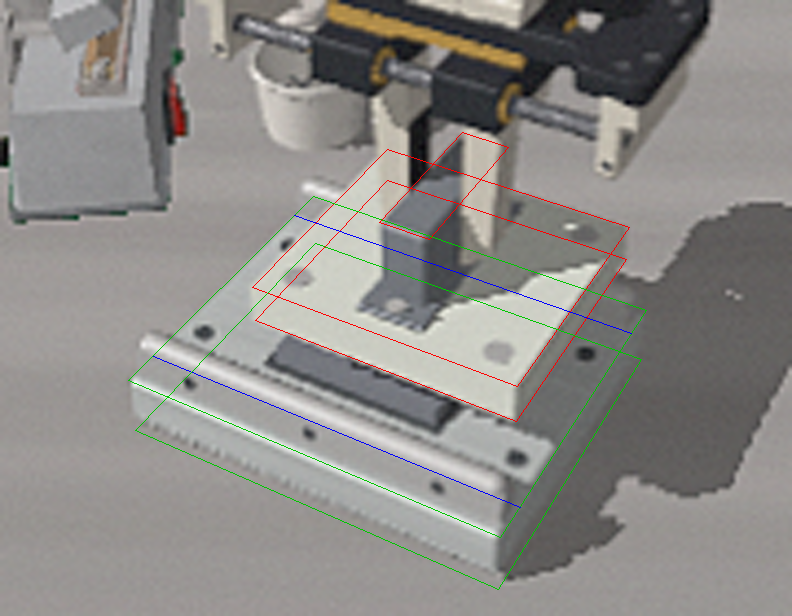

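View pics/o_t0.png

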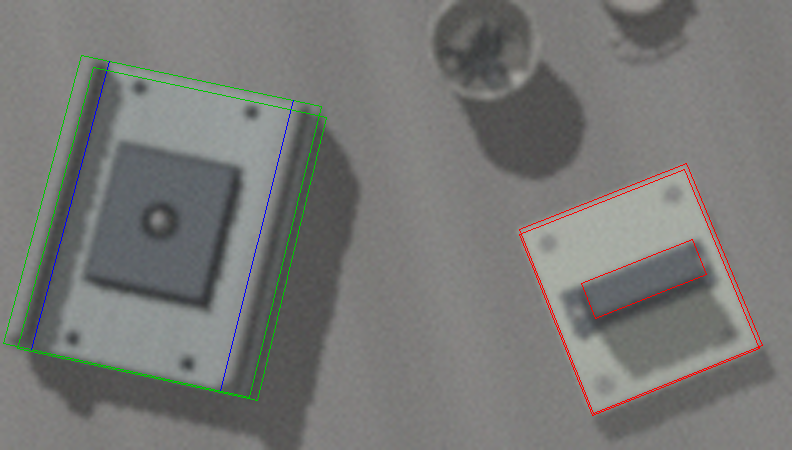

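View pics/o_s0.png

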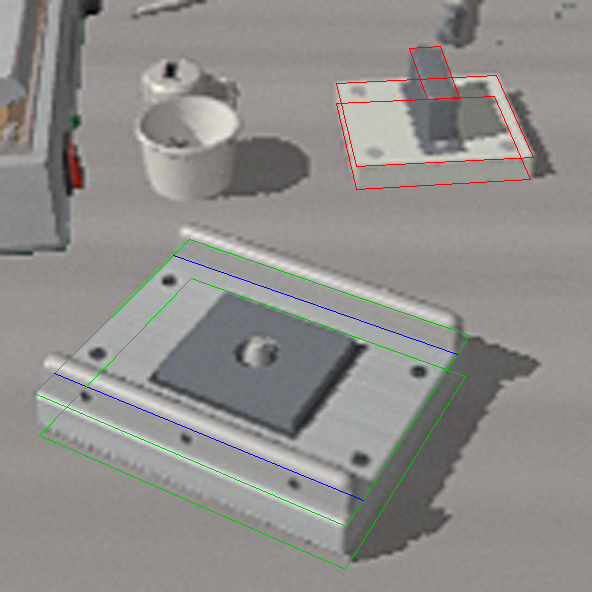

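Request:
apply_moves --targets '[0.0002, -0.0006, 0.01, -0.1, 0, 0.2, 1]'

```text
t: 7.95
tcp_pos: [512.6, 68.5, 275.1]
orientation: [-0.001, 0.995, -0.1, 0.001]
force: [0.4, -0.5, -3.5]
gripper_width: 0.233
```

```bash
python3 avg.py 3;python3 plan.py 511.7 68.4 264 -11.5
```

```text
t 8.1 pos [511.32  68.52 272.27] sd [0.16 0.03 0.21]
yaw -11.51 sd 0.00 zax [-0.0019  0.0006 -1.    ] F [-0.81 -0.62 -4.8 ] [1.22 0.61 0.65] M [-0.073  0.149  0.01 ] w 0.234516510312359
t 8.10 pos [511.27  68.49 272.56] yaw -11.52 zax [-0.0023  0.0006 -1.    ] F [ 0.8 -1.4 -3.9] M [-0.1   0.09  0.  ] w 0.2345 j6 0.23
world d mm [ 0.4 -0.1 -8.6] tool now m [0.0005 0.     0.0086] tool at tgt yaw [0.0004 0.     0.0086] rot [-0.01  0.14 -0.02]
```

Request:
apply_moves --targets '[0.0005, 0, 0.008, 0, 0.1, 0, 1]'

```text
t: 8.2
tcp_pos: [512.3, 68.5, 265.3]
orientation: [-0.0, 0.995, -0.1, 0.001]
force: [0.4, -0.2, -3.3]
gripper_width: 0.235
```

```bash
python3 avg.py 3;python3 plan.py 511.7 68.4 259 -11.5
python3 - <<'E'
from ov import *
p,d=imaging.get_image("side");s=sense()["tcp_pos"]
overlay("side",p,(230,200,400,340),4.6,"pics/o_s3.png",s[0],s[1],s[2]-211,-11.5,536.2,63.4,-11.5,False)
E
```

```text
t 8.35 pos [511.28  68.38 263.12] sd [0.12 0.01 0.27]
yaw -11.50 sd 0.00 zax [-0.0023  0.0002 -1.    ] F [-0.65  0.19 -3.99] [0.91 0.74 0.68] M [-0.08   0.134  0.033] w 0.2300243652612
t 8.35 pos [511.29  68.36 263.49] yaw -11.51 zax [-0.0025  0.0002 -1.    ] F [ 0.3 -0.8 -3.3] M [-0.04  0.08  0.02] w 0.23 j6 0.23
world d mm [ 0.4  0.  -4.5] tool now m [ 0.0004 -0.0001  0.0045] tool at tgt yaw [ 0.0004 -0.0001  0.0045] rot [ 0.02  0.14 -0.01]
```

View pics/o_s3.png

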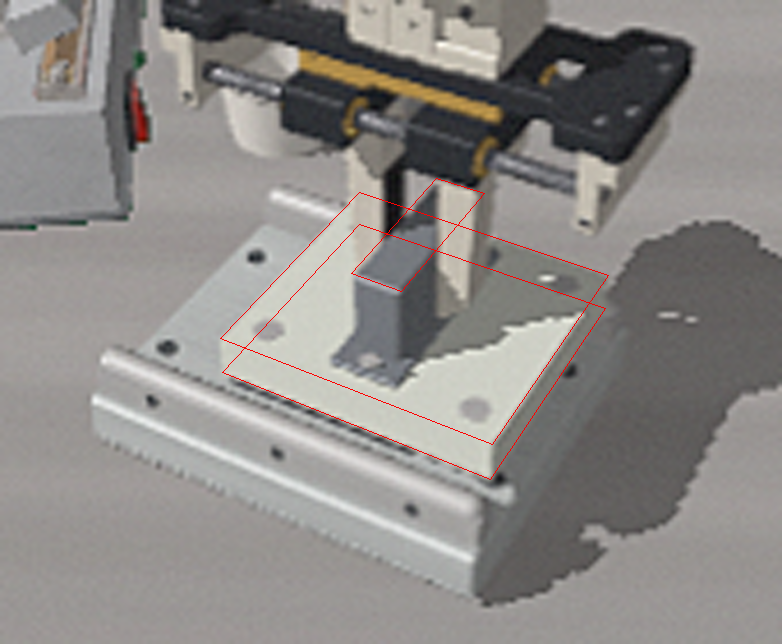

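Request:
apply_moves --targets '[0.0004, 0, 0.0025, 0, 0.1, 0, 1]'

```text
t: 8.5
tcp_pos: [512.2, 68.3, 262.0]
orientation: [0.0, 0.995, -0.1, 0.001]
force: [0.3, 0.4, -3.3]
gripper_width: 0.234
```

```bash
python3 avg.py 3;python3 plan.py 511.7 68.4 257 -11.5
```

```text
t 8.65 pos [511.9   68.26 261.33] sd [0.06 0.01 0.06]
yaw -11.51 sd 0.00 zax [ 0.     -0.0002 -1.    ] F [ 0.02  0.47 -3.23] [0.44 0.33 0.45] M [-0.069  0.093  0.011] w 0.23508509348930445
t 8.65 pos [511.86  68.27 261.42] yaw -11.52 zax [-0.0002 -0.0001 -1.    ] F [ 0.5  0.4 -3.6] M [-0.02  0.09 -0.02] w 0.2351 j6 0.23
world d mm [-0.2  0.1 -4.4] tool now m [-0.0002 -0.0001  0.0044] tool at tgt yaw [-0.0002 -0.0001  0.0044] rot [ 0.01  0.01 -0.02]
```

Request:
apply_moves --targets '[0, 0, 0.0025, 0, 0, 0, 1]'

```text
t: 8.75
tcp_pos: [512.1, 68.3, 259.4]
orientation: [0.0, 0.995, -0.1, 0.0]
force: [0.1, -0.2, -3.6]
gripper_width: 0.236
```

```bash
python3 avg.py 3;python3 plan.py 511.7 68.4 256 -11.5
```

```text
t 8.9 pos [511.79  68.25 258.68] sd [0.03 0.01 0.06]
yaw -11.51 sd 0.00 zax [-0.0004 -0.0002 -1.    ] F [ 0.06  0.35 -3.5 ] [0.36 0.04 0.75] M [-0.091  0.121  0.032] w 0.23316750051872198
t 8.90 pos [511.78  68.27 258.76] yaw -11.51 zax [-0.0005 -0.0002 -1.    ] F [ 0.2  0.4 -2.6] M [-0.11  0.12 -0.01] w 0.2332 j6 0.23
world d mm [-0.1  0.1 -2.8] tool now m [-0.0001 -0.0001  0.0028] tool at tgt yaw [-0.0001 -0.0001  0.0028] rot [ 0.02  0.02 -0.01]
```

Request:
apply_moves --targets '[0, 0, 0.0025, 0, 0, 0, 1]'

```text
t: 9.0
tcp_pos: [512.0, 68.3, 256.6]
orientation: [0.0, 0.995, -0.1, 0.0]
force: [-0.6, 0.6, -3.8]
gripper_width: 0.236
```

```bash
python3 avg.py 3;python3 plan.py 511.7 68.4 255 -11.5
```

```text
t 9.15 pos [511.81  68.26 256.08] sd [0.01 0.   0.09]
yaw -11.51 sd 0.00 zax [-0.0003 -0.0002 -1.    ] F [ 0.47  0.02 -2.69] [1.06 0.15 1.59] M [-0.064 -0.073  0.004] w 0.2324214977388509
t 9.15 pos [511.79  68.25 256.17] yaw -11.51 zax [-0.0005 -0.0001 -1.    ] F [-0.1 -0.2 -4.3] M [-0.06  0.04 -0.04] w 0.2324 j6 0.23
world d mm [-0.1  0.1 -1.2] tool now m [-0.0001 -0.0001  0.0012] tool at tgt yaw [-0.0001 -0.0001  0.0012] rot [ 0.01  0.02 -0.01]
```

Request:
apply_moves --targets '[0, 0, 0.001, 0, 0, 0, 1]'

```text
t: 9.25
tcp_pos: [511.9, 68.3, 255.8]
orientation: [0.0, 0.995, -0.1, -0.0]
force: [-5.5, -0.3, 10.4]
gripper_width: 0.236
```

```bash
python3 avg.py 4;python3 plan.py 511.7 68.4 255 -11.5
```

```text
t 9.45 pos [511.88  68.3  255.86] sd [0.01 0.01 0.02]
yaw -11.51 sd 0.00 zax [-0.0003 -0.0002 -1.    ] F [-4.31  0.08  5.18] [0.48 0.11 0.9 ] M [-0.107  0.738 -0.036] w 0.23478856378511997
t 9.45 pos [511.87  68.29 255.83] yaw -11.51 zax [-0.0003 -0.0002 -1.    ] F [-5.   0.3  6.3] M [-0.12  0.8  -0.04] w 0.2348 j6 0.23
world d mm [-0.2  0.1 -0.8] tool now m [-0.0002 -0.0001  0.0008] tool at tgt yaw [-0.0002 -0.0001  0.0008] rot [ 0.01  0.01 -0.01]
```

Request:
apply_moves --targets '[0.004, 0, 0.0006, 0, 0, 0, 1, 0.004, 0, 0.0006, 0, 0, 0, 1]'

```text
t: 9.65
tcp_pos: [519.7, 67.0, 255.8]
orientation: [-0.0, 0.995, -0.1, -0.0]
force: [-4.2, 0.8, 5.8]
gripper_width: 0.235
```

```bash
python3 avg.py 3;python3 plan.py 536.2 63.4 255 -11.5
```

```text
t 9.8 pos [520.23  66.88 255.88] sd [0.06 0.   0.04]
yaw -11.50 sd 0.00 zax [ 0.0012  0.0002 -1.    ] F [-1.02  0.28  3.38] [0.94 0.44 0.33] M [0.011 0.172 0.012] w 0.22746636542828455
t 9.80 pos [520.18  66.88 255.87] yaw -11.50 zax [ 0.0014  0.0002 -1.    ] F [-0.1 -0.3  3.8] M [-0.05  0.05  0.  ] w 0.2275 j6 0.23
world d mm [16.  -3.5 -0.9] tool now m [0.0164 0.0002 0.0009] tool at tgt yaw [0.0164 0.0002 0.0009] rot [-0.03 -0.08 -0.  ]
```

Sliding on the pin tip in light contact (about 7 N), no rail force. Continue.

Request:
apply_moves --targets '[0.004, 0, 0.0006, 0, -0.1, 0, 1, 0.004, 0, 0.0006, 0, 0, 0, 1]'

```text
t: 10.0
tcp_pos: [527.7, 65.6, 255.8]
orientation: [-0.0, 0.995, -0.1, -0.001]
force: [-7.0, 1.6, 9.8]
gripper_width: 0.23
```

```bash
python3 avg.py 3;python3 plan.py 536.2 63.4 255 -11.5
```

```text
t 10.15 pos [528.31  65.48 255.79] sd [0.02 0.01 0.03]
yaw -11.50 sd 0.00 zax [ 0.0002  0.001  -1.    ] F [-0.65  1.23  4.87] [0.21 0.15 1.2 ] M [-0.007  0.146  0.029] w 0.2360198219664411
t 10.15 pos [528.28  65.48 255.76] yaw -11.50 zax [ 0.0005  0.0009 -1.    ] F [-0.3  1.2  6.2] M [-0.02  0.11  0.06] w 0.236 j6 0.23
world d mm [ 7.9 -2.1 -0.8] tool now m [0.0082 0.0005 0.0008] tool at tgt yaw [0.0082 0.0005 0.0008] rot [-0.06 -0.02  0.  ]
```

Request:
apply_moves --targets '[0.0025, 0.0001, 0.0008, 0, 0, 0, 1, 0.0025, 0.0001, 0.0006, 0, 0, 0, 1]'

```text
t: 10.35
tcp_pos: [532.6, 64.6, 254.7]
orientation: [-0.001, 0.995, -0.1, -0.001]
force: [-0.7, -0.7, -3.5]
gripper_width: 0.233
```

```bash
python3 avg.py 3;python3 plan.py 536.2 63.4 255 -11.5
```

```text
t 10.5 pos [532.67  64.42 254.13] sd [0.09 0.02 0.15]
yaw -11.49 sd 0.00 zax [-0.0011  0.0011 -1.    ] F [ 0.77 -0.41 -3.46] [0.7  0.1  0.31] M [-0.108 -0.025  0.013] w 0.23369638880486585
t 10.50 pos [532.59  64.4  254.02] yaw -11.50 zax [-0.0012  0.001  -1.    ] F [ 1.1 -0.4 -3.3] M [-0.09 -0.08  0.04] w 0.2337 j6 0.22
world d mm [ 3.6 -1.   1. ] tool now m [ 0.0037  0.0003 -0.001 ] tool at tgt yaw [ 0.0037  0.0003 -0.001 ] rot [-0.04  0.08  0.  ]
```

Request:
apply_moves --targets '[0.0036, 0.0003, 0.001, 0, 0.1, 0, 1]'

```text
t: 10.6
tcp_pos: [535.7, 63.4, 252.3]
orientation: [-0.0, 0.995, -0.1, -0.0]
force: [0.0, 0.4, -2.7]
gripper_width: 0.231
```

```bash
python3 avg.py 3;python3 plan.py 536.2 63.4 250 -11.5
```

```text
t 10.75 pos [535.95  63.24 252.2 ] sd [0.08 0.04 0.11]
yaw -11.50 sd 0.00 zax [-0.0004  0.0005 -1.    ] F [-0.42 -0.27 -3.39] [0.4  0.66 0.11] M [-0.085  0.095 -0.013] w 0.2283248628340637
t 10.75 pos [535.87  63.3  252.33] yaw -11.50 zax [-0.0005  0.0006 -1.    ] F [-0.2  0.2 -3.4] M [-0.1   0.08 -0.07] w 0.2283 j6 0.22
world d mm [ 0.3  0.1 -2.3] tool now m [ 0.0003 -0.0002  0.0023] tool at tgt yaw [ 0.0003 -0.0002  0.0023] rot [-0.03  0.04 -0.  ]
```

Request:
apply_moves --targets '[0.0002, 0, 0.0023, 0, 0, 0, 1]'

```text
t: 10.85
tcp_pos: [536.2, 63.2, 250.0]
orientation: [-0.0, 0.995, -0.1, -0.0]
force: [-0.1, 0.2, -3.9]
gripper_width: 0.232
```

```bash
python3 avg.py 3;python3 plan.py 536.2 63.4 246 -11.5
```

```text
t 11.0 pos [535.82  63.23 249.42] sd [0.03 0.02 0.12]
yaw -11.51 sd 0.00 zax [-0.0014  0.0006 -1.    ] F [-0.36 -0.41 -3.75] [0.34 0.39 0.25] M [-0.05   0.123 -0.041] w 0.23636944765334908
t 11.00 pos [535.83  63.25 249.57] yaw -11.51 zax [-0.0014  0.0006 -1.    ] F [ 0.1 -0.9 -3.7] M [-0.03  0.1  -0.05] w 0.2364 j6 0.22
world d mm [ 0.4  0.2 -3.6] tool now m [ 0.0003 -0.0002  0.0036] tool at tgt yaw [ 0.0003 -0.0002  0.0036] rot [-0.02  0.08 -0.01]
```

Request:
apply_moves --targets '[0.0002, 0, 0.0025, 0, 0.1, 0, 1]'

```text
t: 11.1
tcp_pos: [536.2, 63.3, 247.5]
orientation: [-0.0, 0.995, -0.1, 0.0]
force: [-3.2, 0.2, 2.6]
gripper_width: 0.234
```

```bash
python3 avg.py 3;python3 plan.py 536.2 63.4 244 -11.5
```

```text
t 11.25 pos [536.13  63.27 247.36] sd [0.02 0.01 0.18]
yaw -11.50 sd 0.00 zax [ 0.0008  0.0003 -1.    ] F [-1.92  0.64  2.69] [0.49 0.46 0.27] M [0.003 0.517 0.008] w 0.23415570620769058
t 11.25 pos [536.16  63.27 247.57] yaw -11.50 zax [ 0.0009  0.0003 -1.    ] F [-2.3  0.8  2.8] M [-0.01  0.59  0.03] w 0.2342 j6 0.22
world d mm [ 0.   0.1 -3.6] tool now m [ 0.     -0.0001  0.0036] tool at tgt yaw [ 0.     -0.0001  0.0036] rot [-0.03 -0.04 -0.  ]
```

Request:
apply_moves --targets '[-0.0002, 0, 0.003, 0, 0, 0, 1]'

```text
t: 11.35
tcp_pos: [536.2, 63.3, 245.3]
orientation: [-0.0, 0.995, -0.1, 0.001]
force: [-2.4, -0.6, 4.1]
gripper_width: 0.232
```

```bash
python3 avg.py 3;python3 plan.py 536.2 63.4 241 -11.5
```

```text
t 11.5 pos [536.18  63.3  244.81] sd [0.02 0.01 0.08]
yaw -11.50 sd 0.00 zax [ 0.0017  0.0002 -1.    ] F [-0.98  0.5   3.94] [0.42 0.23 0.87] M [-0.091  0.44   0.012] w 0.23527182912049902
t 11.50 pos [536.19  63.29 244.9 ] yaw -11.50 zax [ 0.0017  0.0003 -1.    ] F [-1.2  0.8  5.1] M [-0.1   0.44  0.02] w 0.2353 j6 0.22
world d mm [ 0.   0.1 -3.9] tool now m [-0.     -0.0001  0.0039] tool at tgt yaw [-0.     -0.0001  0.0039] rot [-0.03 -0.09  0.  ]
```

Request:
apply_moves --targets '[-0.0001, 0, 0.003, 0, -0.1, 0, 1]'

```text
t: 11.6
tcp_pos: [536.4, 63.3, 242.6]
orientation: [-0.0, 0.995, -0.1, 0.0]
force: [-1.9, -0.7, 5.7]
gripper_width: 0.235
```

```bash
python3 avg.py 3;python3 plan.py 536.2 63.4 241 -11.5
```

```text
t 11.75 pos [536.4   63.25 242.21] sd [0.01 0.01 0.11]
yaw -11.50 sd 0.00 zax [ 0.0009  0.0005 -1.    ] F [-1.18  0.2   5.47] [0.41 0.44 0.59] M [-0.186  0.393 -0.007] w 0.23561265404229906
t 11.75 pos [536.42  63.26 242.35] yaw -11.50 zax [ 0.001   0.0005 -1.    ] F [-0.8  0.8  6.3] M [-0.19  0.43 -0.02] w 0.2356 j6 0.22
world d mm [-0.2  0.1 -1.3] tool now m [-0.0002 -0.0001  0.0013] tool at tgt yaw [-0.0002 -0.0001  0.0013] rot [-0.04 -0.05  0.  ]
```

Request:
apply_moves --targets '[-0.0001, 0, 0.0018, 0, 0, 0, 1]'

```text
t: 11.85
tcp_pos: [536.4, 63.3, 241.0]
orientation: [-0.0, 0.995, -0.1, 0.001]
force: [-4.1, 0.4, 6.0]
gripper_width: 0.238
```

```bash
python3 avg.py 4;python3 plan.py 536.2 63.4 241 -11.5
```

```text
t 12.05 pos [536.44  63.27 241.03] sd [0.01 0.01 0.02]
yaw -11.50 sd 0.00 zax [ 0.0012  0.0005 -1.    ] F [-2.8  -0.42  6.7 ] [0.35 0.4  0.34] M [-0.159  0.747  0.003] w 0.23497379716123065
t 12.05 pos [536.44  63.27 241.05] yaw -11.50 zax [ 0.0013  0.0004 -1.    ] F [-2.4 -0.5  6.6] M [-0.18  0.75  0.02] w 0.235 j6 0.22
world d mm [-0.2  0.1 -0. ] tool now m [-0.0003 -0.0001  0.    ] tool at tgt yaw [-0.0003 -0.0001  0.    ] rot [-0.04 -0.07  0.  ]
```

Request:
apply_moves --targets '[-0.0002, 0, 0.0012, 0, -0.1, 0, 1]'

```text
t: 12.15
tcp_pos: [536.6, 63.3, 241.0]
orientation: [-0.0, 0.995, -0.1, 0.0]
force: [-6.7, -0.7, 16.2]
gripper_width: 0.233
```

```bash
python3 avg.py 4;python3 plan.py 536.2 63.4 241 -11.5
```

```text
t 12.35 pos [536.58  63.25 241.01] sd [0.02 0.01 0.02]
yaw -11.50 sd 0.00 zax [ 0.0004  0.0006 -1.    ] F [-4.81 -0.5  11.29] [0.24 1.09 0.6 ] M [-0.248  0.998 -0.007] w 0.23198711750945045
t 12.35 pos [536.56  63.26 240.99] yaw -11.50 zax [ 0.0004  0.0006 -1.    ] F [-5.   1.4 10.6] M [-0.2   1.    0.05] w 0.232 j6 0.22
world d mm [-0.4  0.1  0. ] tool now m [-0.0004 -0.0001 -0.    ] tool at tgt yaw [-0.0004 -0.0001 -0.    ] rot [-0.04 -0.02  0.  ]
```

Request:
apply_moves --targets '[-0.0004, 0, 0.002, 0, 0, 0, 1]'

```text
t: 12.45
tcp_pos: [536.5, 63.3, 241.0]
orientation: [-0.0, 0.995, -0.1, 0.0]
force: [-12.3, -2.2, 26.7]
gripper_width: 0.232
```

```bash
python3 avg.py 8;python3 plan.py 536.2 63.4 241 -11.5
python3 - <<'E'
from ov import *
p,d=imaging.get_image("side");s=sense()["tcp_pos"];cv2.imwrite("pics/s9f.png",p)
crop("side",p,(230,200,400,340),4.6,"pics/s9.png")
overlay("side",p,(230,200,400,340),4.6,"pics/o_s9.png",s[0],s[1],30,-11.5,536.2,63.4,-11.5,False)
W=cloud("side",d)
# plate-top heights along body axes, white pixels near the centre
c,sn=np.cos(np.radians(-11.5)),np.sin(np.radians(-11.5))
L=(W[...,:2]-s[:2])@np.array([[c,-sn],[sn,c]])
for lo,hi,yl,yh in((-58,-35,15,50),(35,58,15,50),(-30,30,38,52),(-58,-35,-50,-15),(35,58,-50,-15)):
    m=(L[...,0]>lo)&(L[...,0]<hi)&(L[...,1]>yl)&(L[...,1]<yh)&(W[...,2]<60)
    print(lo,hi,yl,yh,m.sum(),np.median(W[m][:,2]))
m=(L[...,0]<-65)&(L[...,0]>-85)&(abs(L[...,1])<45);print("bed near",m.sum(),np.median(W[m][:,2]))
m=(L[...,0]>65)&(L[...,0]<85)&(abs(L[...,1])<45);print("bed far",m.sum(),np.median(W[m][:,2]))
E
```

```text
t 12.85 pos [536.48  63.3  241.  ] sd [0.01 0.01 0.01]
yaw -11.49 sd 0.00 zax [ 0.0012  0.0004 -1.    ] F [-9.77 -0.73 19.48] [0.25 0.48 0.63] M [-0.279  1.899 -0.015] w 0.23143197049640904
t 12.85 pos [536.49  63.29 241.02] yaw -11.49 zax [ 0.0012  0.0004 -1.    ] F [-9.9 -0.1 18.4] M [-0.25  1.87 -0.05] w 0.2314 j6 0.22
world d mm [-0.3  0.1 -0. ] tool now m [-0.0003 -0.      0.    ] tool at tgt yaw [-0.0003 -0.      0.    ] rot [-0.04 -0.06  0.01]
-58 -35 15 50 170 49.0878898580816
35 58 15 50 151 49.10089169297062
-30 30 38 52 193 49.63439431081945
-58 -35 -50 -15 140 49.357350485815104
35 58 -50 -15 32 49.926209015007174
bed near 784 154.13111571106856
bed far 663 158.60784603512093
```

View pics/s9.png

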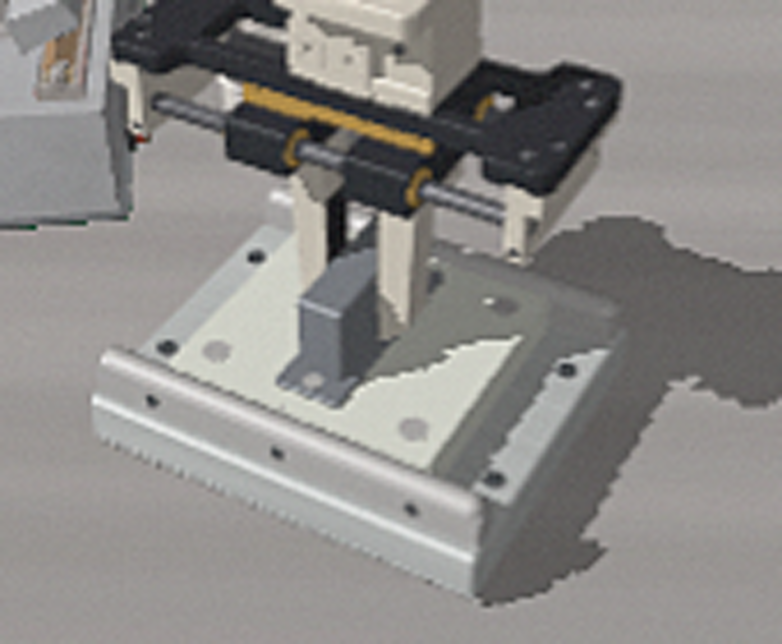

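View pics/s9f.png

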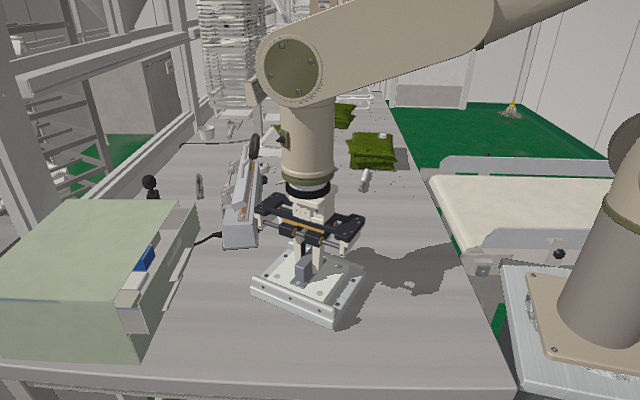

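```bash
python3 -c "
from bench import arm,sense
print(arm.close_job()); s=sense(); print(s['t'],s['tcp_pos'],s['force'],s['gripper_width'])"
```

```text
the job is handed in; nothing more can be done
None
the job is handed in; nothing more can be done
```

The format plate is on the pin and pressed home flat on the bed, still gripped at a 50 N setting. The job was handed in at about 12.9 s.

**How it went:** I took the plate by its grip and held it level. I lowered it between the rails onto the pin tip with the hole about 25 mm short, and felt contact with the underside at 45 mm. I then slid it along the rails in light contact until it dropped over the pin, and pressed it down through the lifter.

**Last checks:**
- **Height:** the tool stopped at 241.0 mm, which puts the underside at 30 mm, level with the bed. It did not move when the push was raised. The side camera put the plate top at 49.1 to 49.9 mm against the 48 mm expected. It read 19.6 mm for the 18 mm plate top on the table, so most of that difference is camera bias.
- **Push and level:** total push was about 23 N, against roughly 10 N needed. Tilt was under 0.1°.
- **Grip:** opening was about 0.232, matching the 22 mm bar, so the plate had not slipped.

**Not ideal or not confirmed:**
- A sideways force of about 10 N along the rails remained while pressing.
- I set one yaw correction with the wrong sign while the plate was still above the rails, and fixed it before lowering.
- My bed-height check beside the plate was spoiled by the gripper being in view, so I did not use it.
- The robot never went near the tub, counter or pen, but I did not measure their positions again at the end.

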